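Put the large bolt in the canister and screw its captive lid on

ROBOT

A 7-joint arm with a two-finger parallel gripper is mounted at the origin on a cart in front of the work surface, level with it; the furniture and walls round the work are solid. World frame = base frame: x ahead of the robot, y to its left, z up, the work surface at z = 0. Lengths are in m, angles in rad, forces in N, time in s.
With the tool pointing down it reaches from about 0.4 to 0.85 m from the base axis. Payload 10.4 kg.
Tool frame: the origin (TCP) lies on the centre line of the jaws, within the pads' length; the fingertips stand 14 mm ahead of it and the grasp point (between the pads) lies 5 mm behind it (manip.tip_reach is the distance from the TCP to the fingertips, in m); z points along the fingers, y is the line along which they close (so a half turn about z gives the same grasp; the last joint's range is limited). The gripper opens to 85 mm and grips with 20 to 120 N. Pads are 22 mm wide; open, the fingers measure 114 mm over their backs; the gripper's body (76 mm by 85 mm) begins 54 mm behind the grasp point. The pads swing forward as they close: fully open they stand 13 mm farther back than shut.
Start: joints at [-1.332, 0.332, -0.065, 1.46, 0.022, 1.35, -0.088], TCP at [0.162, 0.604, 0.213] pointing down, gripper open.
Joint ranges: [-2.6, 2.6], [-0.5, 2.12], [-1.47, 1.34], [0.16, 2.42], [-1.27, 4.41], [0.06, 2.06], [-2.6, 2.6]. Speed limits (rad/s): [2.22, 2.22, 2.79, 2.79, 3.14, 3.14, 3.14].

INTERFACE

Orientations are given as a unit quaternion [x, y, z, w].
In Python, from workcell import manip gives the robot as it stands.
- The arm moves only by the shell command python3 -m pendant 'ROWS' [FORCE]. ROWS is JSON, a list of rows, each a list of 7 numbers: the shift along the tool's x, y, z in units of 50 mm (1.0 is 50 mm), then the turn, a rotation vector about the tool's x, y, z in units of 8 degrees (1.0 is 8 degrees), then the opening, from -1 (shut) to 1 (fully open), so that 0 is half open. In form: [[dx, dy, dz, ax, ay, az, jaw], ...]. A call has exactly 10 rows; each row is the pose to reach, as a shift and turn from the pose commanded when the call began, along the tool's axes at that moment; what a row does not reach only later rows make up. A row lasts 1/8 s, in which the tool goes at most 62.5 mm and 10.7 degrees, less where a joint would pass 70% of its speed; a pose out of reach is approached as far as the arm can. A call with a gripper value outside its range is refused whole. The fingers move at their own pace and stop on an object; FORCE is the grip in N (left out, the last holds). Time passes only in rows, so rows that repeat a pose let the fingers close, or fill a call up. It gives the time, the measured TCP pose, the force, the opening and the grip force at its end, in the units of the state.
- manip.get_obs(): the state, without advancing time (a new reading comes with each control period).
- manip.camera(name): name is "scene" or "top" or "wrist"; returns (picture, depth): 384x512x3 uint8, red, green, blue; 384x512 float32, m along the optical axis (not along the pixel's ray), 0 where there is no reading.
- manip.get_calibration(name): a dict with "fx", "fy", "cx", "cy" (pixels), "xyz" and "orientation" of the camera in the world. Camera axes: x right, y up, looking along -z (the intrinsics and any distortion apply to the point x, -y, -z); pixel columns grow to the right and rows downward; lengths in m; the calibration is good to about 2 mm. A picture is of the moment at which its call begins: read the wrist's pose just before it. get_calibration takes no time and is no camera call; for the wrist camera it gives the pose at the moment of the call.
- manip.hand_in(): hands the job in; it is judged then, once.
Trained networks look in the newest picture that a camera, given by its name, has taken for a name from the list of things; names that differ only in an ending like _2 or _b are one class to them, and where a whole thing is asked for, a point or a joint stands for the part that bears it (a point fixed in the world has none). Each returns a list of dicts, best first, with "p" (0 to 1); they miss things now and then, are a little off and sometimes report something else, mostly with a low value. They report only what shows in the picture. A call takes as long as a camera call. They do not tell look-alikes from the thing itself.
- manip.find_in(thing, camera): "box" ([left, top, right, bottom] in pixels, round what is visible of it).
- manip.trace(thing, camera): "pixels" (384x512 bool, what is visible of it) and "box" ([left, top, right, bottom] in pixels, round what is visible of it).
- manip.tip_of(thing, camera): "pixel" ([column, row] in pixels: a listed point, or the origin of a listed thing).
The state is a dict: "clock": time; "joint_pos": joint angles; "joint_velocities": joint speeds; "tau": joint torques, N m; "position": TCP position; "ee_rot": TCP orientation; "ft_force": force on the tool from outside, world axes, zero at the start; "torque": the same for the moment, N m; "grip_width": opening from 0.0 (shut) to 1.0 (fully open); "grasp_force": force on a finger pad.
Only numpy, scipy, OpenCV 4.12 (cv2) and the standard library are available. Lean on these libraries where they do the work, as an engineer would, in place of code of your own. Each camera call takes 0.05 s, during which the arm holds its last target. There are 200 camera calls.

TASK

Put the large bright bolt into the blue canister, swing the canister's hinged yellow lid down over the mouth, and screw it on with the black wing grip, clockwise seen from above, as far as it goes. Leave the small dark bolt, the blue carton and the oil bottle where they are, and let go when you have finished.

Things in the scene. Friction and masses are not known exactly. Their poses are not given: they have to be found in the camera images.
- canister: Round blue steel canister, 140 mm across outside, 132 mm inside, fixed to the bench by a dark 160 mm flange. Origin: centre of its underside, on the bench; z up; its x axis points from the centre to the lid's hinge. Inner floor 12 mm, rim 70 mm above the bench. Two thread tabs under the rim stand 7 mm inwards, so the free mouth is 118 mm across.
- canister_mouth (a point): Centre of the canister's mouth, at rim height, 70 mm above the bench.
- hinge_line (a point): Middle of the lid's hinge axis, which runs along the canister's y axis, 82 mm from the canister's centre along its +x and 75.5 mm above the bench.
- lid_hinge (a joint): Lid hinge angle, rad. 0: shut over the mouth; 1.57 upright; 1.9 the stop, leaning back from the mouth. Starts open at 1.6 to 1.8. The lid (0.3 kg) stays where it is left above about 1.0 (hinge friction 0.12 N m); pushed below about 0.85 it falls shut by itself, damped, within 3 s. Open, the wing grip is on its far side: push it over from there.
- screw_cap (a joint): Turn of the yellow lid, rad, growing clockwise seen from above when shut. 0 unscrewed, 2.3 the stop, screwed home. Starts at 0 to 0.2. Needs about 0.12 N m, stays where left, sinks 2.2 mm per rad. Its lugs pass between the thread tabs only while below about 0.4, so shut it first and turn it then; turned beyond 0.5 on the canister it cannot be lifted.
- lid_top (a point): Centre of the top face of the yellow lid disc (141 mm across, 8 mm thick, its z axis out of the top face); 82 mm from the hinge axis along the lid. Over the disc an aluminium strap 30 mm wide runs from the hinge to a collar 52 mm across; strap and collar stand 4 mm above the disc (9 mm when screwed home).
- wing_grip (a point): Centre of the black wing grip on the lid: a bar 80 mm long (this point's x axis), 16 mm wide (y), 30 mm high (z, out of the lid's top). Its underside is 14 mm above the disc, 10 mm (screwed home 5 mm) above strap and collar. With screw_cap at 0 the bar points along the canister's x axis. Lid shut and unscrewed, the point is 112.5 mm above the bench, over the canister's centre.
- bolt_large_center (a point): Centre of the large bright steel hex bolt lying on the bench, 81 mm long (along its y axis), 29 mm wide and 26 mm high at the head, tapering to 16 mm at the other end, about 23 mm wide at this point; 0.16 kg give or take. The point is 13 mm above the bench. It and the small dark bolt may change places.
- bolt_dark: Small dark (rusty) bolt, 59 mm long, 22 mm wide, 20 mm high, loose; to be left alone. Origin: centre of its underside.
- blue_box: Blue carton, 67 x 119 x 71 mm high, loose; to be left alone. Origin: centre of its underside.
- oil_bottle: Blue oil bottle with a yellow nozzle, 66 mm across, 203 mm high, loose; to be left standing. Origin: centre of its underside.
Things that resemble listed ones, but are neither listed nor needed, are in the scene too. Leave any pink or red look-alike of the part that bears bolt_large_center alone.

How it is judged:
By the outcome, as a careful person would: the job done as asked, in the order asked, and still so for the second after the job is handed in, with the robot touching nothing.
It also fails if it takes over 72 s, if anything falls off the work surface, if the arm or the gripper's body presses on something with over 40 N, if the wrist force passes 120 N, or if a joint passes its speed limit or range.

## Working session

There is one attempt and no reset: what is moved stays moved. The work goes in short steps, Python scripts to look and compute and a shell command to move; the robot and the scene stay as the last step left them, time stands still between calls to the robot, and variables do not carry over. Pictures are saved under pics/ and viewed, at most 10 in all, crops included, and the job is handed in when it is done.

```bash
ls; mkdir -p pics; cat > h.py <<'E'
import numpy as np, cv2
from scipy.spatial.transform import Rotation as R
from workcell import manip
def cam(n):
    c=manip.get_calibration(n); im,d=manip.camera(n); return c,im,d
def world(c,u,v,z):
    # z depth along axis
    p=np.array([(u-c["cx"])/c["fx"]*z,-(v-c["cy"])/c["fy"]*z,-z])
    return R.from_quat(c["orientation"]).apply(p)+np.array(c["xyz"])
def onplane(c,u,v,h):
    o=np.array(c["xyz"]); w=world(c,u,v,1.0)-o
    return o+w*(h-o[2])/w[2]
E
python3 - <<'E'
from h import *
for n in ("top","scene"):
    c,im,d=cam(n)
    print(n,c)
    cv2.imwrite(f"pics/{n}0.png",im[:,:,::-1])
    for t in ("canister","bolt_large_center","bolt_dark","blue_box","oil_bottle","lid_top"):
        for r in manip.find_in(t,n)[:3]: print(t,np.round(r["p"],2),np.round(r["box"]))
    for t in ("canister_mouth","hinge_line","wing_grip","lid_top","bolt_large_center"):
        for r in manip.tip_of(t,n)[:3]:
            u,v=r["pixel"]; z=d[int(v),int(u)]
            print(t,np.round(r["p"],2),np.round([u,v]),np.round(world(c,u,v,z),3))
o=manip.get_obs();print(o)
E
```

```text
pics
top {'fx': 413.1351908875011, 'fy': 413.1351908875011, 'cx': 258.6253323966794, 'cy': 187.6982579501118, 'xyz': array([0.45003867, 0.0317034 , 1.43090247]), 'orientation': array([-0.0299935 ,  0.04106432,  0.70632219, -0.70606167])}
canister 0.89 [218. 185. 271. 257.]
bolt_large_center 0.65 [354. 187. 371. 211.]
bolt_large_center 0.47 [315. 185. 338. 202.]
bolt_large_center 0.28 [220. 186. 268. 260.]
bolt_dark 0.72 [219. 185. 270. 257.]
bolt_dark 0.54 [315. 228. 329. 236.]
blue_box 0.93 [139. 201. 180. 227.]
oil_bottle 0.78 [141. 146. 165. 174.]
lid_top 0.78 [222. 187. 266. 216.]
canister_mouth 0.95 [240. 235.] [0.432 0.073 0.014]
hinge_line 0.65 [245. 212.] [0.504 0.054 0.174]
hinge_line 0.43 [240. 235.] [0.43  0.073 0.022]
wing_grip 0.7 [245. 193.] [0.558 0.052 0.195]
lid_top 0.82 [242. 200.] [0.536 0.062 0.224]
bolt_large_center 0.7 [296. 188.] [ 0.593 -0.119  0.018]
bolt_large_center 0.6 [326. 195.] [ 0.567 -0.221  0.013]
bolt_large_center 0.6 [362. 202.] [ 0.544 -0.349  0.   ]
scene {'fx': 370.3667946056647, 'fy': 370.3667946056647, 'cx': 259.9070226971626, 'cy': 198.222121
[... 874 characters left out ...]
  0.3321785 , -0.0646941 ,  1.46006031,  0.02159107,
        1.34991736, -0.08851451]), 'joint_velocities': array([ 1.12964921e-03,  2.67407725e-04,  5.94620542e-04, -2.61457354e-04,
        5.88916979e-04,  1.82293735e-05, -1.23094083e-03]), 'tau': array([ 9.52750306e-04, -6.25249314e+01,  4.96549217e-02, -3.91824138e+01,
        1.64522300e-02,  1.87247417e-03,  1.66448154e-05]), 'position': array([0.16174126, 0.60374605, 0.21306991]), 'ee_rot': array([ 1.30526270e-01,  9.91444849e-01,  6.59999842e-05, -5.57899483e-06]), 'ft_force': array([-0.63862994, -0.51901981,  0.24555887]), 'torque': array([-0.02432429, -0.03961127, -0.00353823]), 'grasp_force': 0.0, 'grip_width': 1.0002175081319051}
```

```bash
python3 - <<'E'
import cv2
a=cv2.imread("pics/top0.png")[130:280,120:390]; cv2.imwrite("pics/top0c.png",cv2.resize(a,None,fx=2.9,fy=2.9,interpolation=cv2.INTER_CUBIC))
b=cv2.imread("pics/scene0.png")[110:320,140:400]; cv2.imwrite("pics/scene0c.png",cv2.resize(b,None,fx=2.8,fy=2.8,interpolation=cv2.INTER_CUBIC))
E
```

```text
(no output)
```

View pics/top0c.png

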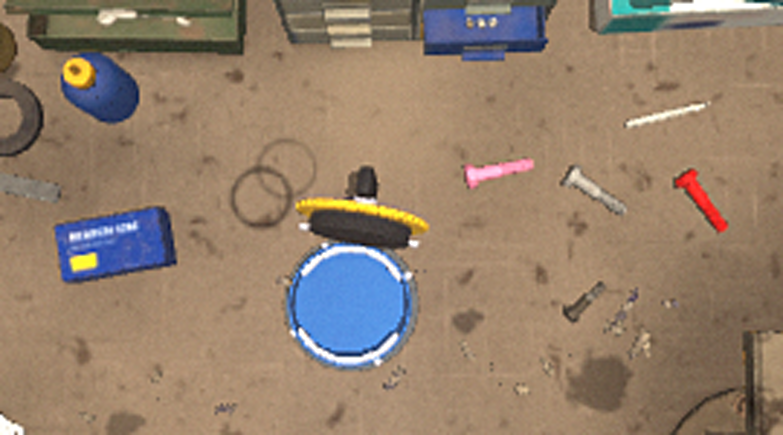

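View pics/scene0c.png

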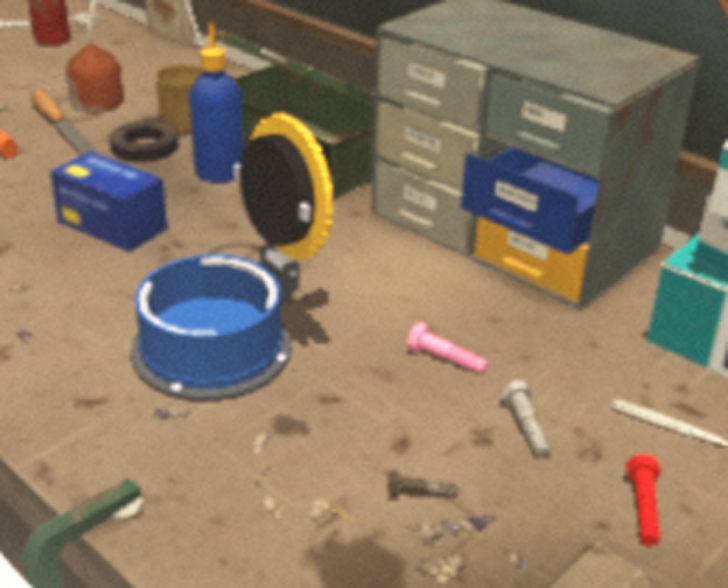

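The top crop shows the bright bolt with its head at about (317,191) and tip at (334,203) in full-image pixels. It lies between the pink and red look-alikes, with the dark bolt at (321,233). The canister mouth is centred near (240,235), and the open lid stands on its +x side.

```bash
python3 - <<'E'
from h import *
from scipy.optimize import least_squares
c,im,d=cam("top")
for r in manip.trace("bolt_large_center","top"):
    m=r["pixels"]; v,u=np.nonzero(m); 
    if abs(u.mean()-326)>8 or abs(v.mean()-197)>8 or r["p"]<.2: continue
    P=np.array([onplane(c,a+.5,b+.5,.013)[:2] for a,b in zip(u,v)])
    w,V=np.linalg.eigh(np.cov(P.T)); ax=V[:,1]; s=(P-P.mean(0))@ax
    print("bolt",r["p"],len(u),P.mean(0),"mid",P.mean(0)+ax*(s.max()+s.min())/2,"ax",ax,s.max()-s.min(),np.degrees(np.arctan2(ax[1],ax[0])))
print("hand",onplane(c,317.2,191.4,.013),onplane(c,334.5,203.1,.013), "mouth",onplane(c,240,235,.07))
vv,uu=np.mgrid[180:275,200:290]; W=np.array([world(c,a+.5,b+.5,d[b,a]) for a,b in zip(uu.ravel(),vv.ravel())])
rim=W[(W[:,2]>.062)&(W[:,2]<.076)&(W[:,0]<.50)]
print(len(rim)); f=least_squares(lambda q:np.hypot(rim[:,0]-q[0],rim[:,1]-q[1])-.067,[.43,.07],loss="soft_l1",f_scale=.003); print("canister",f.x,np.std(f.fun))
lid=W[(W[:,2]>.09)]
for lo in np.arange(.08,.26,.03):
    q=lid[(lid[:,2]>lo)&(lid[:,2]<lo+.03)]
    if len(q): print(round(lo,2),len(q),q.min(0).round(3),q.max(0).round(3),q.mean(0).round(3))
for n in ("top","scene"):
    if n=="scene": c,im,d=cam(n)
    for r in manip.trace("lid_top",n)[:1]:
        v,u=np.nonzero(r["pixels"]); Q=np.array([world(c,a+.5,b+.5,d[b,a]) for a,b in zip(u,v)])
        Q=Q[(Q[:,2]>.085)&(Q[:,2]<.26)&(Q[:,0]<.6)]; m=np.median(Q,0); 
        Q=Q[np.linalg.norm(Q-m,axis=1)<.085]
        w,V=np.linalg.eigh(np.cov(Q.T)); print(n,len(Q),m,"nrm",V[:,0],w**.5,"mid",(Q.min(0)+Q.max(0))/2, Q.min(0),Q.max(0))
E
```

```text
bolt 0.55 113 [ 0.56743221 -0.2161136 ] mid [ 0.56482775 -0.21995292] ax [0.56138404 0.82755541] 0.0790325943016224 55.848432531990944
hand [ 0.58030906 -0.19296302  0.013     ] [ 0.53982915 -0.25210969  0.013     ] mouth [0.431786   0.07140064 0.07      ]
299
canister [0.43252005 0.06961313] 0.0028051485121632215
0.08 1 [0.497 0.053 0.11 ] [0.497 0.053 0.11 ] [0.497 0.053 0.11 ]
0.11 40 [ 0.493 -0.007  0.111] [0.553 0.113 0.14 ] [0.505 0.053 0.127]
0.14 101 [ 0.493 -0.016  0.14 ] [0.567 0.124 0.17 ] [0.517 0.057 0.159]
0.17 222 [ 0.495 -0.012  0.17 ] [0.576 0.122 0.2  ] [0.527 0.053 0.188]
0.2 270 [0.503 0.001 0.2  ] [0.542 0.108 0.229] [0.523 0.054 0.212]
0.23 1 [0.531 0.06  0.231] [0.531 0.06  0.231] [0.531 0.06  0.231]
top 600 [0.52016078 0.0521176  0.19556488] nrm [ 0.93929967 -0.15592186 -0.3056215 ] [0.01602164 0.02541416 0.03118936] mid [0.53458579 0.0550843  0.175115  ] [ 0.49313753 -0.01206825  0.11898396] [0.57603405 0.12223684 0.23124605]
scene 1310 [0.50892718 0.03784808 0.17060856] nrm [ 0.9756906  -0.03420681 -0.21646652] [0.01143839 0.03141347 0.03362084] mid [0.53168726 0.0527097  0.15658977] [ 0.49126091 -0.01545391  0.08704027] [0.57211362 0.12087332 0.22613927]
```

```bash
cat >> h.py <<'E'
def units(pos,yaw_y=None,q=None,p0=None):
    """shift (tool axes, 50mm units) and az (8deg units) to reach pos with tool y at yaw_y deg, tool down"""
    o=manip.get_obs(); p0=o["position"] if p0 is None else p0; r=R.from_quat(o["ee_rot"] if q is None else q)
    s=r.inv().apply(np.array(pos)-p0)/.05
    a=np.zeros(3)
    if yaw_y is not None:
        t=np.radians(yaw_y); y=np.array([np.cos(t),np.sin(t),0]); z=np.array([0,0,-1.]); T=R.from_matrix(np.c_[np.cross(y,z),y,z])
        a=np.degrees((r.inv()*T).as_rotvec())/8
    print(np.round(s,2),np.round(a,2))
E
python3 -c "
from h import *
units([.40,.30,.33],20); units([.50,-.05,.33],-34); units([.55,-.20,.18],-34)"
```

```text
[-6.18 -4.63 -2.34] [ 0.   -0.    6.87]
[ -9.92 -10.88  -2.34] [ 0.   -0.   13.62]
[-11.66 -13.52   0.66] [ 0.   -0.   13.62]
```

```bash
python3 -m pendant '[[-1,-0.7,-1,0,0,1,1],[-2,-1.5,-2,0,0,2,1],[-3,-2.3,-2.3,0,0,3.3,1],[-4,-3,-2.3,0,0,4.5,1],[-5,-3.8,-2.3,0,0,5.7,1],[-6,-4.6,-2.3,0,0,6.9,1],[-6.6,-5.6,-2.3,0,0,8,1],[-7.2,-6.6,-2.3,0,0,9.2,1],[-7.8,-7.6,-2.3,0,0,10.4,1],[-8.4,-8.6,-2.3,0,0,11.6,1]]'; python3 -c "
from h import *
units([.50,-.05,.33],-34); units([.55,-.20,.18],-34)"
```

```text
clock: 2.7
position: [0.4516, 0.0944, 0.3282]
ee_rot: [0.81, 0.587, 0.0, -0.0]
ft_force: [2.1, -0.6, -0.1]
grip_width: 0.997
grasp_force: 0.0
[-2.44  1.82 -0.04] [ 0.   -0.01  1.99]
[-4.99  3.7   2.96] [ 0.   -0.01  1.99]
```

```bash
python3 -m pendant '[[-0.8,0.6,0,0,0,1,1],[-1.6,1.2,0,0,0,2,1],[-2.4,1.8,0,0,0,2,1],[-3.3,2.4,0.8,0,0,2,1],[-4.1,3,1.7,0,0,2,1],[-5,3.7,2.6,0,0,2,1],[-5,3.7,3,0,0,2,1],[-5,3.7,3,0,0,2,1],[-5,3.7,3,0,0,2,1],[-5,3.7,3,0,0,2,1]]'; cat > bolt.py <<'E'
from h import *
c,im,d=cam("wrist"); cv2.imwrite("pics/wrist1.png",im[:,:,::-1])
print(manip.get_obs()["position"])
for r in manip.trace("bolt_large_center","wrist")[:4]:
    v,u=np.nonzero(r["pixels"]); col=im[r["pixels"]].mean(0)
    P=np.array([onplane(c,a+.5,b+.5,.013)[:2] for a,b in zip(u,v)])
    w,V=np.linalg.eigh(np.cov(P.T)); ax=V[:,1]; s=(P-P.mean(0))@ax
    print("p",round(r["p"],2),col.round(),r["box"],P.mean(0).round(4),"mid",(P.mean(0)+ax*(s.max()+s.min())/2).round(4),"len",(s.max()-s.min()).round(4),np.degrees(np.arctan2(ax[1],ax[0])).round(1),"zmax",np.median([world(c,a,b,d[b,a])[2] for a,b in zip(u,v)]).round(4))
for r in manip.tip_of("bolt_large_center","wrist")[:3]: print(r, onplane(c,*r["pixel"],.013))
E
python3 bolt.py
```

```text
clock: 3.95
position: [0.5519, -0.1972, 0.1796]
ee_rot: [0.882, 0.472, 0.001, 0.0]
ft_force: [0.6, -1.1, -0.3]
grip_width: 0.998
grasp_force: 0.0
[ 0.55181705 -0.19730244  0.17945955]
p 0.95 [154. 148. 139.] [261.9, 140.0, 290.9, 215.1] [ 0.5701 -0.2165] mid [ 0.5668 -0.2214] len 0.0823 55.8 zmax 0.0162
p 0.77 [212. 149. 166.] [193.1, 28.9, 269.2, 102.1] [ 0.5911 -0.0995] mid [ 0.5923 -0.1052] len 0.081 102.1 zmax 0.0166
p 0.59 [200.  70.  67.] [307.5, 239.1, 350.0, 308.4] [ 0.5591 -0.3452] mid [ 0.5553 -0.3479] len 0.0863 -143.9 zmax 0.0155
{'pixel': [325.4, 277.3], 'p': 0.96} [ 0.55176544 -0.34774239  0.013     ]
{'pixel': [232.8, 68.4], 'p': 0.7} [ 0.59091796 -0.10642035  0.013     ]
{'pixel': [279.0, 179.3], 'p': 0.69} [ 0.56935442 -0.22186568  0.013     ]
```

View pics/wrist1.png

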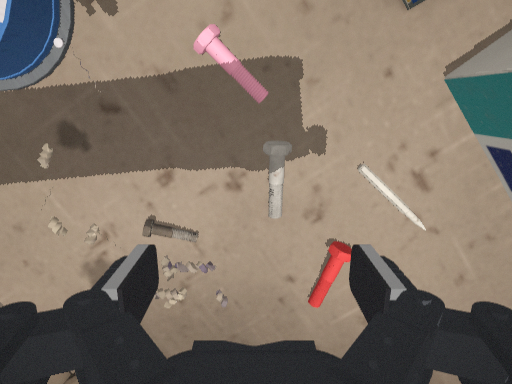

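The wrist view has the bright bolt at (277,180), 82 mm long and lined up with the tool's x axis. The pink bolt is at (232,65), the red at (330,275) and the dark at (170,230), all clear of the jaws.

```bash
python3 -c "
from h import *
units([.568,-.2205,.06],-34); units([.568,-.2205,.018],-34)"
```

```text
[-0.2   0.53  2.38] [ 0.01 -0.01  0.03]
[-0.2   0.53  3.22] [ 0.01 -0.01  0.03]
```

```bash
python3 -m pendant '[[-0.2,0.53,0.8,0,0,0,0.2],[-0.2,0.53,1.6,0,0,0,0.2],[-0.2,0.53,2.4,0,0,0,0.2],[-0.2,0.53,2.8,0,0,0,0.2],[-0.2,0.53,3.2,0,0,0,0.2],[-0.2,0.53,3.2,0,0,0,-1],[-0.2,0.53,3.2,0,0,0,-1],[-0.2,0.53,3.2,0,0,0,-1],[-0.2,0.53,3.2,0,0,0,-1],[-0.2,0.53,3.2,0,0,0,-1]]' 50;  python3 -c "
from h import *
units([.56,-.20,.24],-34);units([.437,.066,.24],-10);units([.437,.066,.24],-34);units([.437,.066,.24],-100)"
```

```text
clock: 5.35
position: [0.5676, -0.2212, 0.0183]
ee_rot: [0.882, 0.471, 0.0, 0.0]
ft_force: [-0.8, -0.7, -0.3]
grip_width: 0.0
grasp_force: 0.0
[ 0.27 -0.36 -4.43] [ 0.   -0.    0.03]
[ 3.32 -5.36 -4.44] [ 0.   -0.   -2.97]
[ 3.32 -5.36 -4.44] [ 0.   -0.    0.03]
[ 3.32 -5.36 -4.44] [ 0.   -0.    8.28]
```

The fingers closed fully with no grip force, so the grasp missed. I'll look before trying again.

```bash
python3 -m pendant '[[0,0,-0.5,0,0,0,-1],[0,0,-1,0,0,0,-1],[0,0,-1.6,0,0,0,0],[0,0,-2.4,0,0,0,1],[0,0,-3.2,0,0,0,1],[0.2,-0.53,-3.2,0,0,0,1],[0.2,-0.53,-3.2,0,0,0,1],[0.2,-0.53,-3.2,0,0,0,1],[0.2,-0.53,-3.2,0,0,0,1],[0.2,-0.53,-3.2,0,0,0,1]]'; sed -i s/wrist1/wrist2/ bolt.py; python3 bolt.py
```

```text
clock: 6.6
position: [0.551, -0.1987, 0.1777]
ee_rot: [0.882, 0.471, -0.0, 0.0]
ft_force: [0.3, 0.6, 0.5]
grip_width: 0.998
grasp_force: 0.0
[ 0.55094438 -0.19864463  0.17773238]
p 0.82 [202.  70.  67.] [308.4, 238.6, 353.2, 306.4] [ 0.559  -0.3456] mid [ 0.5556 -0.348 ] len 0.0861 -144.4 zmax 0.0155
p 0.81 [153. 147. 137.] [262.8, 142.3, 290.0, 216.4] [ 0.569  -0.2175] mid [ 0.5658 -0.2222] len 0.0829 55.8 zmax 0.016
p 0.56 [209. 148. 164.] [193.2, 22.7, 270.0, 99.4] [ 0.5913 -0.0993] mid [ 0.5925 -0.1054] len 0.0832 101.8 zmax 0.0163
{'pixel': [328.3, 274.9], 'p': 0.77} [ 0.55444782 -0.34741864  0.013     ]
{'pixel': [233.8, 67.6], 'p': 0.72} [ 0.59086993 -0.1082938   0.013     ]
{'pixel': [278.0, 181.4], 'p': 0.68} [ 0.56592367 -0.22434858  0.013     ]
```

View pics/wrist2.png

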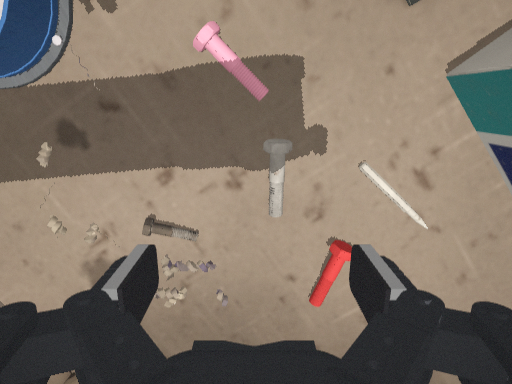

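```bash
python3 - <<'E'
from h import *
c,im,d=cam("wrist"); o=manip.get_obs(); r=R.from_quat(o["ee_rot"]); p=o["position"]
print("cam in tool", r.inv().apply(c["xyz"]-p), (r.inv()*R.from_quat(c["orientation"])).as_matrix().round(3))
def proj(P):
    q=R.from_quat(c["orientation"]).inv().apply(P-np.array(c["xyz"])); return c["cx"]+c["fx"]*q[0]/-q[2], c["cy"]-c["fy"]*q[1]/-q[2], -q[2]
for t in ([0,0,0],[0,.0425,.0],[0,-.0425,.0],[0,.0425,.014],[0,0,.16]): print(t,np.round(proj(p+r.apply(t)),3))
for u,v in ((150,250),(145,270),(365,250),(375,270),(128,265),(388,265)):
    print(u,v,r.inv().apply(world(c,u,v,d[v,u])-p).round(4))
print(manip.tip_reach)
# bolt measured by depth
for u,v in ((277,150),(277,170),(277,190),(277,205)): print(world(c,u,v,d[v,u]).round(4))
c,im,d=cam("scene");cv2.imwrite("pics/scene2.png",cv2.resize(im[100:320,180:430,::-1],None,fx=2.6,fy=2.6))
E
```

```text
cam in tool [ 0.0689797   0.00100489 -0.16032109] [[ 0.     0.961  0.275]
 [ 1.     0.    -0.001]
 [-0.001  0.275 -0.961]]
[0, 0, 0] [2.51209e+02 2.33252e+02 1.73000e-01]
[0, 0.0425, 0.0] [3.30729e+02 2.33236e+02 1.73000e-01]
[0, -0.0425, 0.0] [1.71641e+02 2.33268e+02 1.73000e-01]
[0, 0.0425, 0.014] [3.25130e+02 2.23553e+02 1.87000e-01]
[0, 0, 0.16] [252.091 170.069   0.327]
150 250 [ 0.009  -0.0416 -0.0383]
145 270 [ 0.0051 -0.041  -0.0476]
365 250 [ 0.0105  0.0461 -0.0414]
375 270 [ 0.0104  0.0444 -0.0571]
128 265 [ 0.0098 -0.0453 -0.0524]
388 265 [ 0.0065  0.0539 -0.0463]
0.014
[ 0.583  -0.194   0.0253]
[ 0.5718 -0.2125  0.0168]
[ 0.5603 -0.2307  0.015 ]
[ 0.5515 -0.2444  0.0153]
```

View pics/scene2.png

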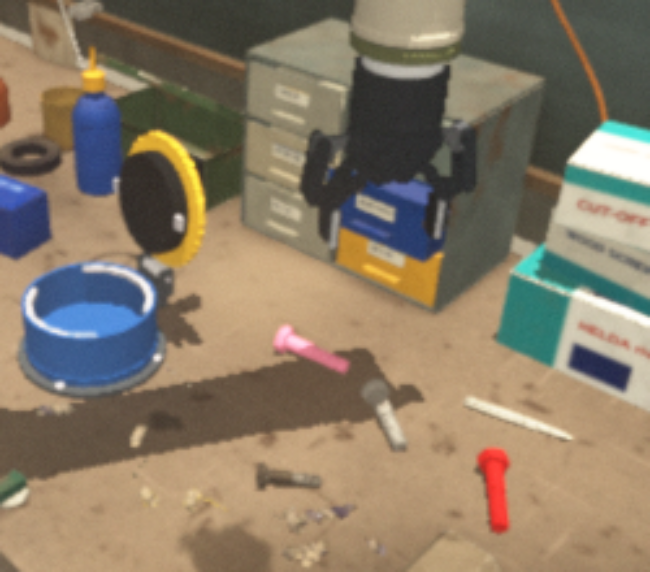

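The scene view shows the bolt untouched, with the jaws above it. In the wrist depth the open fingertips sit about 30 mm farther back than I assumed, so I'll check that with the scene camera.

```bash
python3 - <<'E'
from h import *
c,im,d=cam("scene"); p=manip.get_obs()["position"]; print(p)
vv,uu=np.mgrid[110:215,285:370]; W=np.array([world(c,a+.5,b+.5,d[b,a]) for a,b in zip(uu.ravel(),vv.ravel())])
k=np.hypot(W[:,0]-p[0],W[:,1]-p[1])<.09
k&=(W[:,2]>.12); W=W[k]; e=np.array([np.cos(np.radians(-34)),np.sin(np.radians(-34))]); s=(W[:,:2]-p[:2])@e; 
for side in (1,-1):
    m=side*s>.03; q=W[m]; i=np.argsort(q[:,2])[:8]; print(side,q[i].round(3).tolist(), s[m][i].round(3))
E
```

```text
[ 0.55101124 -0.19824499  0.17791631]
1 [[0.587, -0.22, 0.209], [0.59, -0.218, 0.209], [0.591, -0.215, 0.21], [0.585, -0.234, 0.21], [0.582, -0.226, 0.21], [0.579, -0.23, 0.211], [0.585, -0.224, 0.211], [0.586, -0.231, 0.211]] [0.042 0.043 0.042 0.049 0.041 0.041 0.042 0.047]
-1 [[0.509, -0.172, 0.208], [0.505, -0.178, 0.209], [0.509, -0.183, 0.21], [0.507, -0.182, 0.21], [0.504, -0.182, 0.212], [0.507, -0.173, 0.212], [0.509, -0.183, 0.212], [0.504, -0.178, 0.213]] [-0.05  -0.049 -0.043 -0.046 -0.049 -0.051 -0.043 -0.05 ]
```

Both cameras put the open fingertips 31 mm above the reported TCP, about 30 mm short of the stated geometry. I'll go 30 mm lower than the reported pose implies and watch the force.

```bash
python3 -m pendant '[[-0.2,0.53,0.8,0,0,0,0.2],[-0.2,0.53,1.6,0,0,0,0.2],[-0.2,0.53,2.4,0,0,0,0.2],[-0.2,0.53,3.2,0,0,0,0.2],[-0.2,0.53,3.4,0,0,0,0.2],[-0.2,0.53,3.6,0,0,0,0.2],[-0.2,0.53,3.75,0,0,0,-1],[-0.2,0.53,3.75,0,0,0,-1],[-0.2,0.53,3.75,0,0,0,-1],[-0.2,0.53,3.75,0,0,0,-1]]' 50
```

```text
clock: 8.15
position: [0.5677, -0.2213, -0.0091]
ee_rot: [0.882, 0.471, 0.0, 0.0]
ft_force: [0.6, 0.0, -1.6]
grip_width: 0.247
grasp_force: 48.4
```

```bash
python3 -m pendant '[[0,0,-0.6,0,0,0,-1],[0,0,-1.5,0,0,0,-1],[0,0,-2.6,0,0,0,-1],[0,0,-3.8,0,0,0,-1],[0,0,-5,0,0,0,-1],[0,0,-5.4,0,0,0,-1],[0,0,-5.4,0,0,0,-1],[0,0,-5.4,0,0,0,-1],[0,0,-5.4,0,0,0,-1],[0,0,-5.4,0,0,0,-1]]';python3 -c "
from h import *
units([.428,.071,.26],-34);units([.428,.071,.012],-34)"
```

```text
clock: 9.4
position: [0.5671, -0.2211, 0.2596]
ee_rot: [0.882, 0.471, -0.001, -0.0]
ft_force: [-0.2, -0.4, -1.3]
grip_width: 0.248
grasp_force: 48.7
[ 3.31 -5.56 -0.  ] [-0.01  0.    0.02]
[ 3.31 -5.56  4.96] [-0.01  0.    0.02]
```

```bash
python3 -m pendant '[[0.5,-0.8,0,0,0,0,-1],[1,-1.7,0,0,0,0,-1],[1.5,-2.5,0,0,0,0,-1],[2,-3.4,0,0,0,0,-1],[2.5,-4.2,0,0,0,0,-1],[3,-5,0,0,0,0,-1],[3.3,-5.55,0,0,0,0,-1],[3.3,-5.55,0,0,0,0,-1],[3.3,-5.55,0,0,0,0,-1],[3.3,-5.55,0,0,0,0,-1]]';python3 - <<'E'
from h import *
units([.428,.071,.26],-34);units([.428,.071,.012],-34)
c,im,d=cam("wrist");cv2.imwrite("pics/wrist3.png",im[:,:,::-1])
E
```

```text
clock: 10.65
position: [0.429, 0.0692, 0.2604]
ee_rot: [0.883, 0.47, -0.0, 0.0]
ft_force: [0.1, 0.8, -0.9]
grip_width: 0.247
grasp_force: 48.8
[ 0.02 -0.04  0.01] [-0.    0.    0.01]
[ 0.02 -0.04  4.97] [-0.    0.    0.01]
```

View pics/wrist3.png

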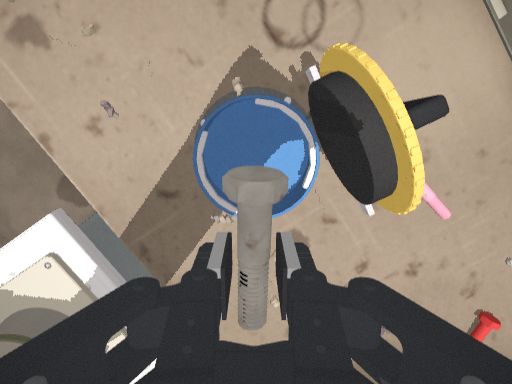

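The bright bolt is firmly held along the jaws, and the mouth centre is at (257,155). The lid stands clear on the right, so I lower and release.

```bash
python3 -m pendant '[[0,0,1,0,0,0,-1],[0,0,2,0,0,0,-1],[0,0,3,0,0,0,-1],[0,0,3.8,0,0,0,-1],[0,0,4.4,0,0,0,-1],[0,0,4.8,0,0,0,-1],[0,0,5,0,0,0,-1],[0,0,5,0,0,0,-1],[0,0,5,0,0,0,-0.2],[0,0,5,0,0,0,-0.2]]'; python3 -m pendant '[[0,0,0,0,0,0,-0.2],[0,0,0,0,0,0,-0.2],[0,0,-0.8,0,0,0,-0.2],[0,0,-1.8,0,0,0,-0.2],[0,0,-2.8,0,0,0,-0.2],[0,0,-3.8,0,0,0,-0.2],[0,0,-5,0,0,0,-0.2],[0,0,-6,0,0,0,-0.2],[0,0,-6,0,0,0,-0.2],[0,0,-6,0,0,0,-0.2]]'; python3 - <<'E'
from h import *
c,im,d=cam("top"); P=[]
for u in range(215,275):
    for v in range(205,262):
        P.append(world(c,u+.5,v+.5,d[v,u]))
P=np.array(P); q=P[(np.hypot(P[:,0]-.432,P[:,1]-.07)<.058)]; b=q[(q[:,2]>.024)&(q[:,2]<.06)]
print("gripper over?",(q[:,2]>.08).sum(), "bolt pts",len(b),b.mean(0) if len(b) else 0)
# lid pose
L=P[(P[:,2]>.1)&(P[:,2]<.235)&(P[:,0]>.47)]; print(len(L),L.mean(0))
for r in manip.tip_of("wing_grip","top")[:1]+manip.tip_of("lid_top","top")[:1]: print(r)
c,im,d=cam("wrist");cv2.imwrite("pics/wrist4.png",im[:,:,::-1])
o=manip.get_obs();print(o["joint_pos"].round(2))
E
```

```text
clock: 11.95
position: [0.4293, 0.0706, 0.0113]
ee_rot: [0.882, 0.471, 0.001, -0.0]
ft_force: [-0.5, -0.1, 0.8]
grip_width: 0.4
grasp_force: 0.0
clock: 13.2
position: [0.4284, 0.0702, 0.3099]
ee_rot: [0.882, 0.471, -0.0, -0.0]
ft_force: [0.1, -0.3, -0.3]
grip_width: 0.401
grasp_force: 0.0
gripper over? 2055 bolt pts 0 0
286 [0.51087258 0.0440031  0.18563082]
{'pixel': [245.4, 193.6], 'p': 0.69}
{'pixel': [245.1, 203.5], 'p': 0.86}
[-0.89 -0.19  0.54  1.79  0.1   1.52 -0.95]
```

View pics/wrist4.png

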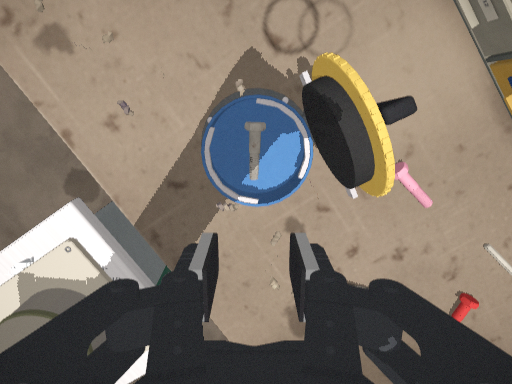

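The bolt lies on the canister floor at (255,150), inside the tabs. Next I measure the hinge direction and the free space behind the lid.

```bash
python3 - <<'E'
from h import *
c,im,d=cam("wrist")
vv,uu=np.mgrid[60:190:2,300:400:2]; uu=uu.ravel();vv=vv.ravel()
W=np.array([world(c,a+.5,b+.5,d[b,a]) for a,b in zip(uu,vv)]); I=im[vv,uu].astype(int)
k=(W[:,2]>.1)&(W[:,2]<.24)&(I.max(1)<75)&(W[:,0]<.535); Q=W[k]
for _ in range(5):
    m=Q.mean(0); V=np.linalg.svd(Q-m)[2]; r=(Q-m)@V[2]; Q=Q[abs(r)<2.5*r.std()]
n=V[2]*np.sign(V[2][0]); print("black face",len(Q),m,n,r.std(),"yaw",np.degrees(np.arctan2(n[1],n[0])),"theta",np.degrees(np.arctan2(n[0],n[2]) ))
Y=W[(I[:,0]>140)&(I[:,2]<90)&(W[:,2]>.08)&(W[:,2]<.25)]; print("yellow",Y.min(0),Y.max(0),Y.mean(0))
rim=W[:0]
vv,uu=np.mgrid[85:215,195:320]; W=np.array([world(c,a+.5,b+.5,d[b,a]) for a,b in zip(uu.ravel(),vv.ravel())])
from scipy.optimize import least_squares
q=W[(W[:,2]>.064)&(W[:,2]<.076)&(W[:,0]<.498)]; f=least_squares(lambda t:np.hypot(q[:,0]-t[0],q[:,1]-t[1])-.0665,[.43,.07],loss="soft_l1",f_scale=.002); print("can",len(q),f.x)
c,im,d=cam("top")
vv,uu=np.mgrid[100:200,200:300]; T=np.array([world(c,a+.5,b+.5,d[b,a]) for a,b in zip(uu.ravel(),vv.ravel())])
B=T[(T[:,2]>.1)&(T[:,0]>.6)&(T[:,0]<.9)&(abs(T[:,1]-.04)<.12)&(T[:,2]<.5)]; print("obst",len(B),B[np.argsort(B[:,0])[:6]].round(3))
units([.6145,.0395,.31],-34);units([.6145,.0395,.152],-34)
units([.6145,.0395,.31],-100)
E
```

```text
black face 1259 [0.51271512 0.06258241 0.18411452] [ 0.96015425 -0.18228161 -0.21184247] 0.004707576622339367 yaw -10.74946006983187 theta 102.44205065876727
yellow [ 0.51157415 -0.01031291  0.11814456] [0.5414472  0.12264938 0.22652134] [0.52946387 0.06594801 0.19603556]
can 2030 [0.43499044 0.06995549]
obst 2932 [[ 0.705 -0.057  0.107]
 [ 0.705 -0.067  0.107]
 [ 0.706 -0.077  0.104]
 [ 0.706 -0.071  0.103]
 [ 0.706 -0.064  0.101]
 [ 0.706 -0.061  0.101]]
[ 1.56  3.43 -0.01] [-0.    0.01  0.02]
[1.56 3.44 3.15] [-0.    0.01  0.02]
[ 1.56  3.43 -0.01] [0.   0.01 8.27]
```

```bash
python3 -m pendant '[[0.2,0.4,0,0,0,-1.3,-1],[0.4,0.9,0,0,0,-2.6,-1],[0.6,1.4,0,0,0,-3.9,-1],[0.8,1.9,0,0,0,-5.2,-1],[1,2.4,0,0,0,-6.5,-1],[1.2,2.8,0,0,0,-7.8,-1],[1.4,3.2,0,0,0,-9.1,-1],[1.6,3.57,0,0,0,-10.4,-1],[1.6,3.57,0,0,0,-11.7,-1],[1.6,3.57,0,0,0,-13,-1]]'; python3 -c "
from h import *
units([.621,.037,.31],80);units([.621,.037,.152],80);print(manip.get_obs()['joint_pos'])"
```

```text
clock: 14.75
position: [0.6216, 0.0373, 0.3096]
ee_rot: [0.169, 0.986, -0.0, -0.001]
ft_force: [-0.6, -0.3, -0.4]
grip_width: -0.003
grasp_force: 0.0
[ 0.01 -0.01 -0.01] [-0.01 -0.01 -1.18]
[ 0.01 -0.01  3.15] [-0.01 -0.01 -1.18]
[-0.61252965  0.33272419  0.64405008  1.33405868 -0.19671937  1.53983073
  1.24199787]
```

```bash
python3 -m pendant '[[0,0,0.4,0,0,-0.6,-1],[0,0,0.9,0,0,-1.2,-1],[0,0,1.5,0,0,-1.2,-1],[0,0,2,0,0,-1.2,-1],[0,0,2.5,0,0,-1.2,-1],[0,0,3,0,0,-1.2,-1],[0,0,3.15,0,0,-1.2,-1],[0,0,3.15,0,0,-1.2,-1],[0,0,3.15,0,0,-1.2,-1],[0,0,3.15,0,0,-1.2,-1]]'; python3 -c "
from h import *
c,im,d=cam('scene');cv2.imwrite('pics/scene3.png',cv2.resize(im[100:270,150:350,::-1],None,fx=3,fy=3))
C=np.array([.434,.07]);e=np.array([np.cos(np.radians(-10)),np.sin(np.radians(-10))])
units([*(C+.06*e),.152],80)"
```

```text
clock: 16.0
position: [0.622, 0.0375, 0.1539]
ee_rot: [0.089, 0.996, 0.0, 0.001]
ft_force: [0.4, -0.3, 0.1]
grip_width: 0.002
grasp_force: 0.0
[ 2.61 -0.02  0.03] [ 0.    0.01 -0.02]
```

View pics/scene3.png

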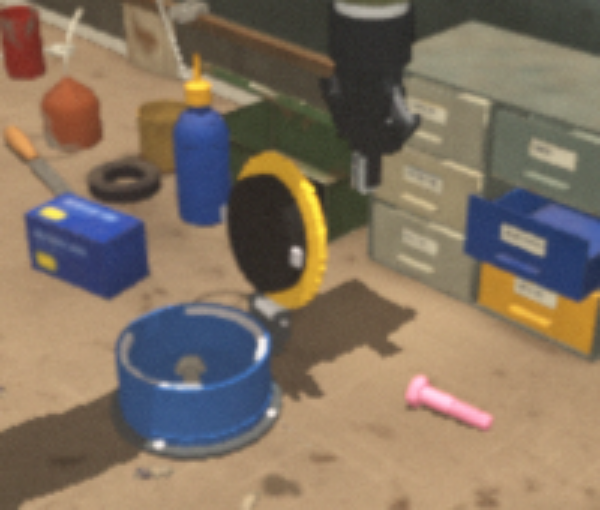

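The closed fingers hang behind the lid with their tips at about (367,190) in the crop. The bolt head shows inside the canister at (190,368). I push the lid over slowly.

```bash
python3 -m pendant '[[0.3,0,0,0,0,0,-1],[0.6,0,0,0,0,0,-1],[0.85,0,0,0,0,0,-1],[1.1,0,0,0,0,0,-1],[1.35,0,0,0,0,0,-1],[1.6,0,0,0,0,0,-1],[1.85,0,0,0,0,0,-1],[2.1,0,0,0,0,0,-1],[2.35,0,0,0,0,0,-1],[2.6,0,0,0,0,0,-1]]'; cat > lid.py <<'E'
from h import *
c,im,d=cam("scene")
for t in ("lid_top","wing_grip"):
    for r in manip.tip_of(t,"scene")[:1]:
        u,v=r["pixel"]; print(t,r["p"],u,v,world(c,u,v,d[int(v),int(u)]).round(3))
E
python3 lid.py
```

```text
clock: 17.3
position: [0.4922, 0.0607, 0.1525]
ee_rot: [0.089, 0.996, -0.0, -0.001]
ft_force: [0.4, 0.1, 0.1]
grip_width: -0.002
grasp_force: 0.3
lid_top 0.71 220.9 190.1 [0.45  0.057 0.145]
wing_grip 0.73 224.5 182.9 [0.464 0.057 0.161]
```

```bash
python3 -m pendant '[[-0.2,0,-0.4,0,0,0,-1],[-0.2,0,-1,0,0,0,-1],[-0.2,0,-2,0,0,0,-1],[-0.2,0,-3,0,0,0,0],[-0.2,0,-3.2,0,0,0,1],[-0.2,0,-3.2,0,0,0,1],[-0.2,0,-3.2,0,0,0,1],[-0.2,0,-3.2,0,0,0,1],[-0.2,0,-3.2,0,0,0,1],[-0.2,0,-3.2,0,0,0,1]]';  python3 -m pendant '[[0,0,0,0,0,0,1],[0,0,0,0,0,0,1],[0,0,0,0,0,0,1],[0,0,0,0,0,0,1],[0,0,0,0,0,0,1],[0,0,0,0,0,0,1],[0,0,0,0,0,0,1],[0,0,0,0,0,0,1],[0,0,0,0,0,0,1],[0,0,0,0,0,0,1]]'; cat > wing.py <<'E'
from h import *
import sys
exec(open("lid.py").read().split("\n",1)[1])
c,im,d=cam("wrist"); cv2.imwrite(f"pics/{sys.argv[1]}.png",im[:,:,::-1]); print(manip.get_obs()["position"],manip.get_obs()["joint_pos"][6])
for r in manip.tip_of("wing_grip","wrist")[:2]: print("tip",r,onplane(c,*r["pixel"],.1125))
for r in manip.trace("wing_grip","wrist")[:2]:
    v,u=np.nonzero(r["pixels"]); W=np.array([world(c,a+.5,b+.5,d[b,a]) for a,b in zip(u,v)])
    # bar top face
    print(r["p"],len(u),r["box"],np.percentile(W[:,2],[5,50,95]).round(4))
vv,uu=np.mgrid[0:384,0:512]; uu=uu.ravel();vv=vv.ravel(); I=im.reshape(-1,3).astype(int)
Z=d.ravel(); W=world(c,0,0,1.)*0+R.from_quat(c["orientation"]).apply(np.c_[(uu+.5-c["cx"])/c["fx"]*Z,-(vv+.5-c["cy"])/c["fy"]*Z,-Z])+np.array(c["xyz"])
k=(np.hypot(W[:,0]-.434,W[:,1]-.07)<.06)&(W[:,2]<.145)
print("z hist",np.histogram(W[k][:,2],bins=np.arange(.06,.15,.01)))
q=W[k&(W[:,2]>.112)][:,:2]
if len(q)>20:
    (cx,cy),(w,h),a=cv2.minAreaRect(q.astype(np.float32)*1000); m=q.mean(0); l,V=np.linalg.eigh(np.cov(q.T)); print("bar",len(q),cx,cy,w,h,"mean",m,"axis",np.degrees(np.arctan2(V[1,1],V[0,1])), "z",np.median(W[k&(W[:,2]>.112)][:,2]))
E
python3 wing.py wrist5
```

```text
clock: 18.7
position: [0.5033, 0.0587, 0.3127]
ee_rot: [0.089, 0.996, -0.0, -0.0]
ft_force: [-0.5, -0.3, -0.2]
grip_width: 1.002
grasp_force: 0.0
clock: 19.95
position: [0.5034, 0.0587, 0.313]
ee_rot: [0.089, 0.996, 0.0, -0.0]
ft_force: [0.7, -0.2, 0.2]
grip_width: 0.998
grasp_force: 0.0
lid_top 0.83 216.1 207.6 [0.43  0.056 0.1  ]
wing_grip 0.72 213.4 202.6 [0.429 0.065 0.112]
[0.50338849 0.05871187 0.31299304] 1.1993137194939838
tip {'pixel': [256.1, 96.0], 'p': 0.56} [0.43278661 0.07288902 0.1125    ]
0.89 10402 [192.9, 30.5, 313.8, 152.2] [0.0814 0.0829 0.1266]
0.17 12477 [198.2, 31.0, 315.9, 175.7] [0.0815 0.0831 0.1264]
z hist (array([   0,    1, 7488,   98,    1,    0, 1213,    0]), array([0.06, 0.07, 0.08, 0.09, 0.1 , 0.11, 0.12, 0.13, 0.14]))
bar 1213 434.8272399902344 70.76583862304688 15.961783409118652 79.25526428222656 mean [0.43366841 0.07103915] axis 166.19766315682128 z 0.12634748271420404
```

View pics/wrist5.png

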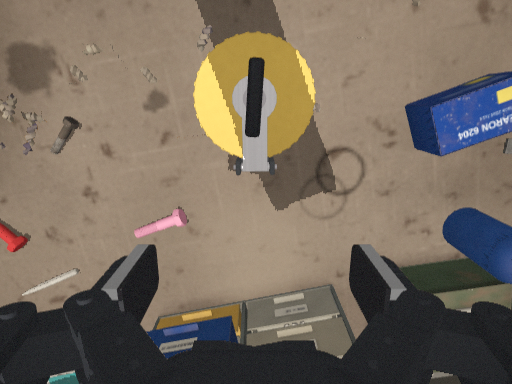

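The lid is shut over the mouth. The wing bar runs from (256,58) to (253,135), and its 79 × 16 mm size and 126 mm top height match the description. I grip it next.

```bash
python3 -c "
from h import *
units([.4345,.071,.2],76.2);units([.4345,.071,.08],76.2)"
```

```text
[ 1.4  -0.    2.26] [ 0.   -0.    0.45]
[ 1.4  -0.    4.66] [ 0.   -0.    0.45]
```

```bash
python3 -m pendant '[[0.7,0,0,0,0,0.45,0.3],[1.4,0,0.5,0,0,0.45,0.3],[1.4,0,1.5,0,0,0.45,0.3],[1.4,0,2.5,0,0,0.45,0.3],[1.4,0,3.4,0,0,0.45,0.3],[1.4,0,4.2,0,0,0.45,0.3],[1.4,0,4.65,0,0,0.45,0.3],[1.4,0,4.65,0,0,0.45,0.3],[1.4,0,4.65,0,0,0.45,-1],[1.4,0,4.65,0,0,0.45,-1]]' 70;  python3 -m pendant '[[0,0,0,0,0,0,-1],[0,0,0,0,0,0,-1],[0,0,0,0,0,0,-1],[0,0,0,0,0,0,-1],[0,0,0,0,0,0.5,-1],[0,0,0.01,0,0,1,-1],[0,0,0.01,0,0,1.5,-1],[0,0,0.02,0,0,2,-1],[0,0,0.02,0,0,2,-1],[0,0,0.02,0,0,2,-1]]'; python3 -c "
from h import *
o=manip.get_obs();print(o['torque'],o['joint_pos'])
units([.4345,.071,.08],60.2)"
```

```text
clock: 21.5
position: [0.4353, 0.0714, 0.0816]
ee_rot: [0.12, 0.993, 0.001, 0.001]
ft_force: [-0.1, -0.7, -0.1]
grip_width: 0.231
grasp_force: 0.0
clock: 22.75
position: [0.4351, 0.0712, 0.0808]
ee_rot: [0.257, 0.966, 0.001, 0.0]
ft_force: [-4.5, -1.6, 12.2]
grip_width: 0.173
grasp_force: 72.1
[-0.36782009  0.77069386 -0.16757639] [-0.81171615  0.039166    0.56318092  2.10860439 -0.02573737  0.99864635
  0.81526428]
[ 0.01 -0.01  0.02] [ 0.01  0.   -0.  ]
```

```bash
python3 -m pendant '[[0,0,0.01,0,0,0.9,-1],[0,0,0.01,0,0,1.8,-1],[0,0,0.02,0,0,2.7,-1],[0,0,0.02,0,0,3.6,-1],[0,0,0.03,0,0,4.5,-1],[0,0,0.03,0,0,5.4,-1],[0,0,0.04,0,0,6.3,-1],[0,0,0.05,0,0,7.2,-1],[0,0,0.05,0,0,8.1,-1],[0,0,0.055,0,0,9,-1]]'; python3 -c "
from h import *
o=manip.get_obs();print(o['torque'],o['joint_pos'][6]);units([.4345,.071,.08],60.2)"
python3 -m pendant '[[0,0,0.01,0,0,0.8,-1],[0,0,0.01,0,0,1.6,-1],[0,0,0.02,0,0,2.4,-1],[0,0,0.02,0,0,3.2,-1],[0,0,0.03,0,0,3.8,-1],[0,0,0.03,0,0,4.2,-1],[0,0,0.03,0,0,4.6,-1],[0,0,0.03,0,0,4.8,-1],[0,0,0.03,0,0,4.8,-1],[0,0,0.03,0,0,4.8,-1]]'; python3 -c "
from h import *
o=manip.get_obs();print(o['torque'],o['joint_pos'][6]);units([.4345,.071,.08],60.2)"
```

```text
clock: 24.0
position: [0.4339, 0.0707, 0.0778]
ee_rot: [0.777, 0.629, -0.001, -0.001]
ft_force: [-12.4, -3.8, 19.8]
grip_width: 0.175
grasp_force: 73.3
[-0.96345797  2.30208682  0.10378659] -0.4401606007275597
[ 0.01  0.01 -0.04] [-0.01 -0.01 -9.03]
clock: 25.25
position: [0.4331, 0.0711, 0.0763]
ee_rot: [0.94, 0.34, -0.001, -0.001]
ft_force: [-16.3, -2.8, 23.2]
grip_width: 0.171
grasp_force: 73.8
[-0.67770494  3.0298639  -0.12048913] -1.103336132609198
[ 0.02  0.02 -0.07] [-3.00e-02 -1.00e-02 -1.38e+01]
```

```bash
python3 -m pendant '[[0,0,-0.01,0,0,0.2,-1],[0,0,-0.02,0,0,0.4,-1],[0,0,-0.03,0,0,0.6,-1],[0,0,-0.03,0,0,0.8,-1],[0,0,-0.03,0,0,1,-1],[0,0,-0.03,0,0,1.2,-1],[0,0,-0.03,0,0,1.4,-1],[0,0,-0.03,0,0,1.4,-1],[0,0,-0.03,0,0,1.4,-1],[0,0,-0.03,0,0,1.4,-1]]'; python3 -c "
from h import *
o=manip.get_obs();print(o['torque'],o['joint_pos'][6]);units([.4345,.071,.08],60.2)"
```

```text
clock: 26.5
position: [0.4345, 0.0724, 0.0772]
ee_rot: [0.969, 0.248, 0.0, -0.001]
ft_force: [-2.5, 5.0, 3.8]
grip_width: 0.172
grasp_force: 147.9
[1.31746416 0.39066565 1.84431286] -1.2995384056133996
[-0.01  0.02 -0.06] [ 0.000e+00 -1.000e-02 -1.518e+01]
```

The torque rose to 1.8 N m, so the cap is at its stop. I release, lift off and check.

```bash
python3 -m pendant '[[0,0,0,0,0,0,-0.2],[0,0,0,0,0,0,0],[0,0,0,0,0,0,0],[0,0,0,0,0,0,0],[0,0,-0.5,0,0,0,0],[0,0,-1.2,0,0,0,0],[0,0,-2.2,0,0,0,0],[0,0,-3.2,0,0,0,0],[0,0,-4.4,0,0,0,0],[0,0,-5,0,0,0,0]]'; python3 wing.py wrist6
```

```text
clock: 27.75
position: [0.4351, 0.071, 0.3298]
ee_rot: [0.969, 0.247, 0.002, -0.001]
ft_force: [-0.9, -0.0, -0.9]
grip_width: 0.499
grasp_force: 0.0
lid_top 0.96 210.2 210.4 [0.402 0.045 0.11 ]
wing_grip 0.94 212.8 203.1 [0.419 0.054 0.12 ]
[0.43452335 0.07102257 0.32646337] -1.42836883923281
tip {'pixel': [257.1, 158.2], 'p': 0.79} [0.44113405 0.06775095 0.1125    ]
0.93 7729 [197.5, 100.1, 308.4, 206.5] [0.0765 0.078  0.1217]
z hist (array([   0, 4432, 1371,   82,   16,  139,  797,    0]), array([0.06, 0.07, 0.08, 0.09, 0.1 , 0.11, 0.12, 0.13, 0.14]))
bar 932 434.83477783203125 69.74098205566406 79.60540771484375 16.017807006835938 mean [0.43622763 0.07069805] axis -141.28302672142834 z 0.12143727701632934
```

View pics/wrist6.png

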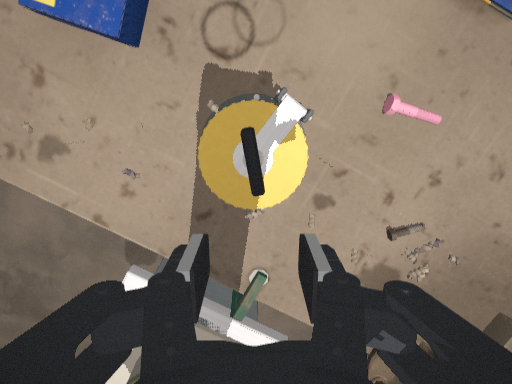

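The lid is closed, and the wing bar has turned 127° and sunk 4.9 mm, which together with its starting angle is about 2.3 rad. The other objects visible here look undisturbed, and the gripper is clear.

```bash
python3 -c "
from workcell import manip
print(manip.hand_in())"
```

```text
the job is handed in; nothing more can be done
None
```

The bright bolt is in the canister, the lid is shut and screwed clockwise to its stop (about 2.3 rad), the gripper has let go, and the job was handed in at about 28 s of the 72 s allowed.

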